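# Switch on and zero the kitchen scale

### The job

Get the kitchen scale ready to weigh into the bowl that stands on it: with the fingertips, press the long bar-shaped key fully down to switch it on and let it come up, then press the large round key fully down in the same way to zero it. Press gently, one key at a time; leave the small square key, the bowl and the things round the scale alone, and pick nothing up. Finish with the hand withdrawn at least 10 cm clear of the keys.

Things in the scene. Friction and masses are not known exactly. Their poses are not given: they have to be found in the camera images.
- scale: white kitchen scale, 200 mm deep (x) by 210 wide (y), fixed on grippy feet. Origin under its centre at table height; x points from the key row to the back. Case top 28 mm up; round steel plate 136 mm across, 40 mm up, centred at x = +27 mm. Three black keys in a row at x = -78 mm, y = -62, 0, +62 mm, in varying order; the long flat grey strip behind them is the blank display
- power_top (a point): centre of the top of the on/off key: the long bar-shaped key, 40 mm along the scale's y by 14 mm; 39 mm above the table, 11 mm proud of the case
- tare_top (a point): centre of the top of the zero key: the large round key, 32 mm across; 39 mm above the table, 11 mm proud of the case
- unit_top (a point): centre of the top of the units key: the small square key, 16x16 mm; 39 mm above the table, 11 mm proud of the case (to be left alone)
- power_key (a joint): travel of the bar-shaped on/off key: 0 up, 0.005 m fully down; it moves straight down. Spring: starts to move at about 0.8 N, fully down at about 5 N, then a hard stop; springs back when let go
- tare_key (a joint): travel of the round zero key; the same values and spring
- unit_key (a joint): travel of the square units key; the same values and spring (to be left alone)
- power_mount: the bar key's thin grey rim on the case, with the key it carries; origin at the case top (28 mm up), below the key's centre, axes as the scale's
- tare_mount: the round key's thin grey rim, with the key it carries; origin as above
- unit_mount: the square key's thin grey rim, with the key it carries; origin as above
- mixing_bowl: empty white bowl, 112 mm across the rim and 50 mm tall, standing loose on the weighing plate; its rim is 90 mm above the table; origin under its foot
- salt_shaker: one of two turned olive-wood shakers, 44 mm across and 95 mm tall, left of the scale, nearer the robot; loose, origin at its underside
- pepper_shaker: the other wooden shaker, the same size, left of the scale, farther from the robot; loose, origin at its underside
- spice_jar: glass spice jar with a dark cap, 41 mm across, 105 mm tall, right of the scale; loose, origin at its underside
- teaspoon: metal teaspoon, 130x27x11 mm, lying in front of the scale (its x axis is its length); loose, origin at its underside
- mug: white mug, 82 mm across, 114 mm with its handle, 91 mm tall, standing to the left on the table; loose, origin at its underside
There are look-alikes about, which are no part of the job. There is more than one size of the mixing_bowl; the one meant has the size given above.

How it is judged:
By the outcome, as a careful person would: the job done as asked, in the order asked, and still so for the second after the job is handed in, with the robot touching nothing.
It also fails if it takes over 38 s, if anything falls off the work surface, if the arm or the gripper's body presses on something with over 40 N, if the wrist force passes 120 N, or if a joint passes its speed limit or range.

### The arm

A 7-joint arm with a two-finger parallel gripper is mounted at the origin on a cart in front of the work surface, level with it; the furniture and walls round the work are solid. World frame = base frame: x ahead of the robot, y to its left, z up, the work surface at z = 0. Lengths are in mm, angles in rad, forces in N, time in s.
With the tool pointing down it reaches from about 400 to 850 mm from the base axis. Payload 4.5 kg.
Tool frame: the origin (TCP) lies between the finger pads, 19 mm behind the fingertips; this is the grasp point; z points along the fingers, y is the line along which they close (so a half turn about z gives the same grasp; the last joint's range is limited). The gripper opens to 85 mm and grips with 20 to 120 N. Pads are 22 mm wide; open, the fingers measure 114 mm over their backs; the gripper's body (76 mm by 85 mm) begins 54 mm behind the grasp point. The pads swing forward as they close: fully open they stand 13 mm farther back than shut.
Start: joints at [-1.296, 0.689, -0.195, 1.565, 0.157, 0.902, -0.215], TCP at [149.028, 606.995, 250.017] pointing down, gripper open.
Joint ranges: [-3.01, 3.01], [-0.46, 2.08], [-1.47, 1.51], [0.13, 2.56], [-1, 4.14], [0.04, 2.09], [-2.66, 2.66]. Speed limits (rad/s): [2.57, 2.57, 3.14, 3.14, 3.14, 3.14, 3.14].

### API

Orientations are given as a unit quaternion [x, y, z, w].
In Python, from workcell import manip gives the robot as it stands. Calls block until the motion is done:
- manip.move_ptp(position, orientation): joint-space move of the TCP to a pose.
- manip.line_to(position, feed=150, attitude=None, threshold=None): straight line of the TCP; attitude=None keeps the orientation; feed is the mean speed in mm/s. With threshold (N) it stops when the force on the tool has changed by that much, and returns True; else False.
- manip.goto_joints(angles): joint-space move.
- manip.command_gripper(opening): opening from 0.0 (shut) to 1.0 (fully open); the grip force is fixed at half the most; returns when the fingers have stopped.
- manip.hold(seconds).
- manip.ik(position, orientation): joint angles nearest the present ones, or None.
- manip.sense(): the state.
- manip.get_image(name): name is "scene" or "side" or "wrist"; returns a dict with "pixels" (420x560x3 uint8, red, green, blue), "fx", "fy", "cx", "cy" (pixels), "world_to_cam" (4x4, takes a point from world to camera coordinates); the wrist camera has in their place "hand_eye" (4x4, takes a point from camera to tool coordinates, whose origin is the TCP and whose axes are the flange's). Camera axes: x right, y up, looking along -z (the intrinsics and any distortion apply to the point x, -y, -z); pixel columns grow to the right and rows downward; lengths in mm; the calibration is good to about 2 mm. A picture is of the moment at which its call begins: read the wrist's pose just before it. There is no depth.
A pose or a line that the arm cannot do raises manip.PlanningError and nothing moves.
- manip.sign_off(): hands the job in; it is judged then, once.
Trained networks look in a picture, given as the dict that the camera call returned (one of the last four; its "shot" number tells which), for a name from the list of things; names that differ only in an ending like _2 or _b are one class to them, and where a whole thing is asked for, a point or a joint stands for the part that bears it (a point fixed in the world has none). Each returns a list of dicts, best first, with "conf" (0 to 1); they miss things now and then, are a little off and sometimes report something else, mostly with a low value. They report only what shows in the picture. A call takes as long as a camera call. They do not tell look-alikes from the thing itself.
- manip.masks_of(target, picture): "region" (420x560 bool, what is visible of it) and "xy" ([column, row] in pixels, amid what is visible of it).
The state is a dict: "t": time; "q": joint angles; "joint_velocities": joint speeds; "effort": joint torques, N m; "position": TCP position; "orientation": TCP orientation; "contact_force": force on the tool from outside, world axes, zero at the start; "torque": the same for the moment, N m; "width": opening from 0.0 (shut) to 1.0 (fully open); "gripper_force": force on a finger pad.
Only numpy, scipy, OpenCV 4.12 (cv2) and the standard library are available. Lean on these libraries where they do the work, as an engineer would, in place of code of your own. Each camera call takes 0.05 s, during which the arm holds its last target. There are 200 camera calls.

## Working session

There is one attempt and no reset: what is moved stays moved. The work goes in short steps, each a Python script; the robot and the scene stay as the last script left them, time stands still between calls to the robot, and variables do not carry over. Pictures are saved under pics/ and viewed, at most 10 in all, crops included, and the job is handed in when it is done.

```bash
mkdir -p pics; ls; python3 - <<'E'
from workcell import manip
import cv2, numpy as np
s=manip.sense(); print(s['t'],s['position'],s['orientation'],s['width'])
for n in ("scene","side"):
    p=manip.get_image(n); cv2.imwrite(f'pics/{n}0.png',p['pixels'][:,:,::-1])
    print(n,p['fx'],p['fy'],p['cx'],p['cy'],np.round(p['world_to_cam'],3).tolist(),[k for k in p])
    for t in ("power_top","tare_top","unit_top","power_mount","tare_mount","unit_mount","scale","mixing_bowl"):
        print(t,[(round(d['conf'],2),np.round(d['xy']).tolist(),int(d['region'].sum())) for d in manip.masks_of(t,p)])
print(manip.sense()['t'])
E
```

```text
pics
0.0 [148.94272617 606.34806835 249.17983028] [ 1.20061865e-01  9.92765984e-01 -9.20171706e-04 -5.10011691e-05] 0.9973888672831929
scene 431.32747955244787 431.32747955244787 286.7456207382877 213.63855864635585 [[0.891, -0.454, 0.004, -505.785], [0.236, 0.47, 0.851, -158.604], [-0.388, -0.757, 0.526, -1004.232], [0.0, 0.0, 0.0, 1.0]] ['pixels', 'fx', 'fy', 'cx', 'cy', 'world_to_cam', 'shot']
power_top [(0.46, [296.0, 282.0], 127)]
tare_top [(0.49, [323.0, 317.0], 182)]
unit_top [(0.53, [315.0, 300.0], 67)]
power_mount [(0.68, [297.0, 281.0], 135), (0.66, [339.0, 299.0], 4533)]
tare_mount [(0.54, [326.0, 317.0], 234)]
unit_mount []
scale [(0.8, [338.0, 296.0], 4793)]
mixing_bowl [(0.95, [262.0, 218.0], 1792), (0.86, [355.0, 269.0], 1621), (0.16, [312.0, 293.0], 52)]
side 465.28637686148454 465.28637686148454 274.8312274478382 208.88004212148377 [[-0.995, -0.099, 0.016, 519.73], [0.077, -0.653, 0.753, -106.608], [-0.064, 0.751, 0.657, -1104.424], [0.0, 0.0, 0.0, 1.0]] ['pixels', 'fx', 'fy', 'cx', 'cy', 'world_to_cam', 'shot']
power_top [(0.63, [304.0, 162.0], 34)]
tare_top [(0.63, [308.0, 140.0], 59)]
unit_top []
power_mount [(0.58, [306.0, 165.0], 69)]
tare_mount []
unit_mount [(0.49, [306.0, 151.0], 24)]
scale [(0.7, [286.0, 158.0], 2027)]
mixing_bowl [(0.8, [274.0, 134.0], 862), (0.71, [286.0, 220.0], 2593)]
0.9
```

View pics/scene0.png

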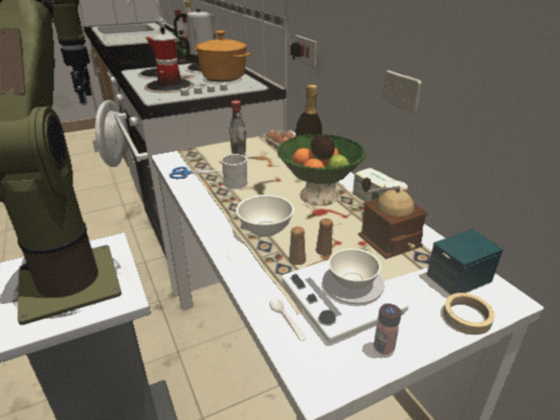

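View pics/side0.png

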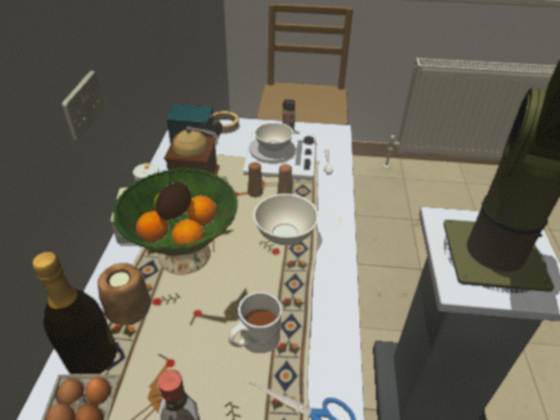

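The scene picture shows the scale at about (340,295). Its bar key is at (297,282), the square key at (312,299) and the round key at (326,317). Two shakers stand at the bar end, at (298,245) and (325,237), with a spice jar at (387,328), the spoon at (287,315) and the bowl at (355,270). The side view agrees. Next I triangulate the keys.

```bash
cat > h.py <<'E'
from workcell import manip
import cv2, numpy as np
from scipy.spatial.transform import Rotation as R
def w2c(p,s=None):
    if 'world_to_cam' in p: return np.array(p['world_to_cam'])
    T=np.eye(4); T[:3,:3]=R.from_quat(s['orientation']).as_matrix(); T[:3,3]=s['position']
    return np.linalg.inv(T@np.array(p['hand_eye']))
def onplane(p,uv,z,s=None):
    M=np.linalg.inv(w2c(p,s)); d=np.array([(uv[0]-p['cx'])/p['fx'],-(uv[1]-p['cy'])/p['fy'],-1])
    d=M[:3,:3]@d; o=M[:3,3]; return (o+d*(z-o[2])/d[2])[:2]
def proj(p,X,s=None):
    c=w2c(p,s)@np.append(X,1); return np.array([p['cx']-p['fx']*c[0]/c[2],p['cy']+p['fy']*c[1]/c[2]])
E
python3 - <<'E'
from h import *
for n in ("scene","side"):
    p=manip.get_image(n)
    for t,z in (("power_top",37),("tare_top",37),("unit_top",37),("spice_jar",52),("salt_shaker",48),("teaspoon",4),("mixing_bowl",65)):
        print(n,t,[(round(d['conf'],2),np.round(onplane(p,d['xy'],z)).tolist()) for d in manip.masks_of(t,p)])
p=manip.get_image("wrist"); print([k for k in p],np.round(p['hand_eye'],3).tolist(),p['fx'],p['cx'],p['cy'])
print(manip.sense()['t'])
E
```

```text
scene power_top [(0.66, [453.0, -269.0])]
scene tare_top [(0.51, [453.0, -400.0])]
scene unit_top [(0.38, [463.0, -330.0])]
scene spice_jar [(0.92, [525.0, -487.0])]
scene salt_shaker [(0.75, [507.0, -177.0]), (0.46, [447.0, -343.0])]
scene teaspoon []
scene mixing_bowl [(0.94, [566.0, -326.0]), (0.82, [478.0, -37.0])]
side power_top [(0.41, [462.0, -272.0]), (0.2, [457.0, -272.0])]
side tare_top [(0.72, [591.0, -156.0]), (0.49, [463.0, -380.0])]
side unit_top []
side spice_jar [(0.58, [538.0, -499.0])]
side salt_shaker [(0.85, [516.0, -173.0])]
side teaspoon [(0.51, [402.0, -302.0])]
side mixing_bowl [(0.94, [560.0, -357.0]), (0.78, [499.0, 4.0])]
['pixels', 'fx', 'fy', 'cx', 'cy', 'hand_eye', 'shot'] [[0.001, 0.96, 0.28, 72.091], [1.0, -0.001, -0.001, 0.422], [-0.0, 0.28, -0.96, -123.504], [0.0, 0.0, 0.0, 1.0]] 300.2273759824874 286.37450187015673 208.6176877744292
1.75
```

```bash
python3 - <<'E'
from h import *
p=manip.get_image("side"); q=manip.get_image("scene")
for n,uv,z in (("wine base",(105,360),0),("oil base",(178,415),0),("oil top",(172,378),230),("bowl foot",(185,265),0),("mug",(258,340),0)): print(n,np.round(onplane(p,uv,z)))
for n,uv,z in (("oil base",(238,158),0),("oil top",(236,103),230),("fruit foot",(320,200),0),("fruit near rim",(280,150),150),("wine top",(311,88),300)): print(n,np.round(onplane(q,uv,z)))
s=manip.sense(); print(np.round(s['q'],2))
for P in ((450,-330,200),(330,330,350),(430,0,350),(400,-200,350)):
    j=manip.ik(list(map(float,P)),[0.,1.,0.,0.]); print(P,None if j is None else np.round(j,2))
print(manip.sense()['t'])
E
```

```text
wine base [808. 369.]
oil base [645. 457.]
oil top [610. 512.]
bowl foot [717. 117.]
mug [526. 295.]
oil base [606. 472.]
oil top [584. 399.]
fruit foot [717.  67.]
fruit near rim [624. 157.]
wine top [764. 225.]
[-1.3   0.69 -0.19  1.57  0.16  0.9  -0.22]
(450, -330, 200) [ 0.87  0.71 -0.55  1.81  0.51  0.76  1.62]
(330, 330, 350) [-0.67  0.36 -0.31  1.87  0.13  0.93  0.53]
(430, 0, 350) [ 0.02  0.3  -0.18  1.97  0.07  0.88  1.38]
(400, -200, 350) [ 0.22  0.32  0.19  1.94 -0.08  0.89  2.03]
1.85
```

```bash
python3 - <<'E'
from h import *
o=[0.,1.,0.,0.]
manip.move_ptp([330.,330.,350.],o); manip.move_ptp([430.,-50.,350.],o); manip.move_ptp([445.,-330.,200.],o)
manip.command_gripper(0.0)
s=manip.sense(); print(s['t'],s['position'],s['orientation'],s['contact_force'],s['width'])
p=manip.get_image("wrist"); cv2.imwrite('pics/w1.png',p['pixels'][:,:,::-1])
for t,z in (("power_top",38),("tare_top",38),("unit_top",38),("teaspoon",4),("mixing_bowl",65),("spice_jar",52)):
    print(t,[(round(d['conf'],2),np.round(d['xy']).tolist(),np.round(onplane(p,d['xy'],z,s),1).tolist(),int(d['region'].sum())) for d in manip.masks_of(t,p)])
print(manip.sense()['t'])
E
```

```text
6.5833 [ 444.95467442 -330.05552564  199.97111529] [ 5.14369134e-05  9.99999998e-01  6.01648828e-06 -1.83820364e-05] [ 0.63716677  0.26011962 -0.53318491] -0.0028884158347883245
power_top [(0.89, [346.0, 208.0], [455.4, -270.7], 615)]
tare_top [(0.93, [223.0, 209.0], [457.1, -391.7], 797), (0.73, [453.0, 264.0], [517.1, -154.6], 3394)]
unit_top [(0.59, [283.0, 208.0], [455.5, -332.2], 267), (0.37, [222.0, 212.0], [459.5, -393.2], 784)]
teaspoon [(0.8, [310.0, 147.0], [399.1, -305.1], 1553)]
mixing_bowl [(0.79, [548.0, 258.0], [496.7, -82.7], 2024), (0.57, [285.0, 209.0], [448.4, -330.3], 402), (0.55, [285.0, 339.0], [587.8, -330.7], 199)]
spice_jar [(0.57, [118.0, 287.0], [535.5, -500.5], 4414), (0.47, [347.0, 208.0], [451.0, -271.8], 662)]
6.9333
```

View pics/w1.png

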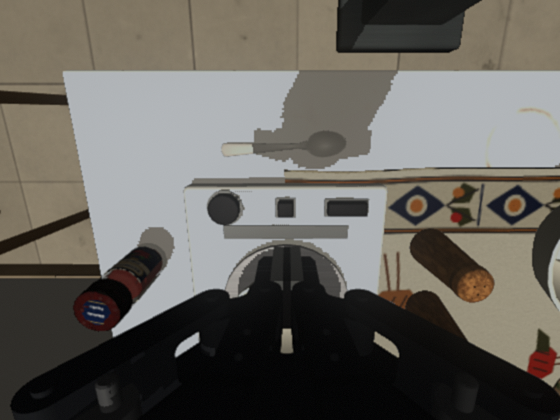

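The wrist view confirms the order: round key at (223,209), square at (285,208), bar at (346,208). The shakers, jar and spoon are clear of the hand's footprint. Now I press the bar key.

```bash
cat >> h.py <<'E'
def st(m):
    s=manip.sense(); print(m,round(s['t'],2),np.round(s['position'],2),'F',np.round(s['contact_force'],2)); return s
def press(x,y,thr=8.):
    manip.line_to([x,y,75.],feed=150); s0=st('above')
    hit=manip.line_to([x,y,47.],feed=15,threshold=thr); st(f'hit={hit}')
    manip.hold(0.2); st('held')
E
python3 - <<'E'
from h import *
manip.line_to([455.5,-270.7,110.],feed=200)
press(455.5,-270.7)
p=manip.get_image("side"); cv2.imwrite('pics/s2.png',cv2.resize(p['pixels'][100:220,200:380,::-1],None,fx=4,fy=4))
E
```

```text
above 8.01 [ 455.44 -271.65   75.59] F [ 0.42 -0.18  0.4 ]
hit=True 9.38 [ 455.48 -270.7    52.75] F [-1.32  0.11  7.27]
held 9.57 [ 455.48 -270.68   52.75] F [-0.3   1.08  7.37]
```

The stop at TCP z = 52.75 puts the tip at 33.75 mm with 7 N, which matches a fully pressed key (34 mm, over 5 N). I release it and press the round key.

```bash
python3 - <<'E'
from h import *
manip.line_to([455.5,-270.7,95.],feed=80); manip.hold(0.3); st('up')
manip.line_to([457.,-392.,95.],feed=200)
press(457.,-392.)
E
```

```text
up 10.61 [ 455.28 -270.57   94.6 ] F [-0.68  0.84 -0.45]
above 11.65 [ 456.75 -389.75   74.3 ] F [-0.54  0.28 -0.28]
hit=True 13.02 [ 456.97 -392.     52.84] F [-1.25  0.32  6.37]
held 13.22 [ 456.98 -391.98   52.82] F [-1.21  0.3   5.83]
```

Contact is similar (z 52.8, about 6 N). I add a little more force without releasing to be sure the key is fully down, then withdraw and look.

```bash
python3 - <<'E'
from h import *
print(manip.line_to([457.,-392.,50.5],feed=8,threshold=2.5)); manip.hold(0.15); st('pressed')
manip.line_to([457.,-392.,95.],feed=80)
manip.line_to([445.,-330.,230.],feed=200); manip.hold(0.3); s=st('clear')
p=manip.get_image("wrist"); cv2.imwrite('pics/w3.png',p['pixels'][:,:,::-1])
for t in ("power_top","tare_top","unit_top"):
    print(t,[(round(d['conf'],2),np.round(onplane(p,d['xy'],38,s),1).tolist()) for d in manip.masks_of(t,p)][:1])
E
```

```text
True
pressed 13.57 [ 456.99 -391.99   52.79] F [-0.42  0.55  6.74]
clear 15.46 [ 444.66 -330.13  229.18] F [-0.3  -0.09  0.35]
power_top [(0.67, [454.3, -271.5])]
tare_top [(0.78, [457.8, -391.8])]
unit_top [(0.5, [456.9, -334.1])]
```

View pics/w3.png

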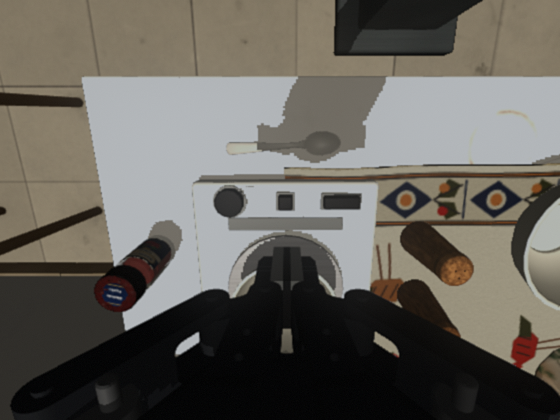

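Everything is where it was: keys up at (229,201), (285,201) and (342,201), with the spoon, jar and shakers unmoved. During the extra push the round key rose about 1 N with only 0.03 mm of travel, so it was on its hard stop. The hand is more than 17 cm clear.

```bash
python3 -c "
from workcell import manip
print(manip.sign_off())"
```

```text
the job is handed in; nothing more can be done
None
```

I pressed the bar key and then the round key fully down, about 7 N each, and released each one; nothing else had moved in the wrist view, the hand was withdrawn over 17 cm above the keys, and the job was handed in at about 16 s.

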